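# Move the dust suction from the small port to the large port

### The job

Two round dust-suction dampers stand on the bench; each has a ring that is turned by pushing the upright black paddle at the end of its lever round in an arc. First push the large damper's lever round (counter-clockwise seen from above) until the lever stands centred over the brass setting clip on its scale, then push the small damper's lever clockwise all the way to its stop so that it is fully shut. Only push with the fingers, never pinch a paddle; leave the clip where it is and do not disturb the cup, the sanding block or the roll of tape.

Things in the scene. Friction and masses are not known exactly. Their poses are not given: they have to be found in the camera images.
- large: Large damper: pale grey round housing fixed to the bench, 150 mm in diameter (166 mm over its foot), 50 mm high, with a hose spigot on the far side (its own +x). Origin at the centre of its underside, on the turning axis. It stands turned by up to 0.35 rad.
- large_axis (a point): Point on the large damper's vertical turning axis, 50 mm above the bench. An aluminium ring on top carries a flat steel lever bar (8 mm wide, 58.5 to 64.5 mm above the bench) that points outward, roughly towards the robot. Two steel pins (8 mm thick, tops 65 mm above the bench) on the rim mark the ends of its travel.
- large_paddle (a point): Centre of the black paddle on the large damper's lever, 97 mm from the axis, 84 mm above the bench. An upright plate 26 mm along the radius, 10 mm thick across it (the way it is pushed), from 58 to 106 mm above the bench. About 2 N at the paddle moves the lever; it stays where it is left.
- large_lever_mark (a point): Point on the centre line of the large damper's lever bar, 75 mm from the axis, 61.5 mm above the bench; it turns with the lever.
- large_clip_mark (a point): Middle of the brass setting clip, which grips the rim of the large damper's housing below the path of the lever: 16 mm wide along the rim, with a dark centre line, top 54.5 mm above the bench. This point is 75 mm from the axis. Always counter-clockwise (seen from above) of where the lever starts, by 0.4 to 1.4 rad.
- large_ring (a joint): Angle of the large damper's ring (rad): 0 is shut against its clockwise stop, grows counter-clockwise seen from above to 1.57, fully open.
- large_clip (a joint): Place of the setting clip on the same scale as large_ring (rad): the lever is centred over the clip where the two are equal. The clip is stiff (about 10 N would shift it) and must stay.
- small_axis (a point): Point on the vertical turning axis of the small damper, on the top face of its housing, 50 mm above the bench. The same design without a clip, 104 mm in diameter (120 mm over its foot), fixed to the bench; heights are the same as for the large one. It stands to the left or to the right of the large one.
- small_paddle (a point): Centre of the black paddle of the small damper's lever, 74 mm from its axis and 84 mm above the bench; the paddle has the same size as the large one's (26 mm radially, 10 mm thick, 58 to 106 mm above the bench). About 2.5 N at the paddle moves it; it stays where it is left.
- small_ring (a joint): Angle of the small damper's ring (rad): 0 is fully shut, against its clockwise stop; grows counter-clockwise seen from above to 1.57. It starts at 0.7 to 1.5. The stop is rigid: press it lightly.
- cup: Small dark open cup, 68 mm in diameter, 34 mm high, upright behind and between the dampers. A bystander. Origin at the centre of its underside.
- sander: Sanding block, 52 x 91 x 29 mm, at the front of the bench. A bystander. Origin at the centre of its underside.
- tape: Roll of masking tape lying flat, 68 mm in diameter, 19 mm high, at the front left of the bench. A bystander. Origin at the centre of its underside.

How it is judged:
On the way, in this order (a step that is already met when the one before it is completed fails the run):
1. the large damper's lever rests centred over the clip (horizontal distance between large_lever_mark and large_clip_mark below 0.005 m and velocity of joint large_ring between -0.05 and 0.05 rad/s), for 0.3 s.
2. the small damper is shut against its stop (value of joint small_ring below 0.06 rad), for 0.2 s.
At the end, for the whole second after the job is handed in: The large damper's lever centre line is within 5 mm of the clip's centre (measured 75 mm from the axis), the small damper is shut to within 0.06 rad of its clockwise stop, and both levers are at rest (all of step 1 and value of joint small_ring below 0.06 rad and velocity of joint small_ring between -0.05 and 0.05 rad/s); the robot touches nothing.
It fails at once if a paddle is pinched: the fingers press on both of its faces at once ((contact force between the fingers and large_ring_c0 above 1 N and contact force between the fingers and large_ring_c1 above 1 N) or (contact force between the fingers and small_ring_c0 above 1 N and contact force between the fingers and small_ring_c1 above 1 N)).
It fails at once if the setting clip is shifted by more than 4 mm (distance of large_clip_mark from where it was at the start of the episode above 0.004 m).
It fails at once if a bystander is moved or lifted by more than 15 mm (distance of any of cup, sander, tape from where it was at the start of the episode above 0.015 m).
It also fails if it takes over 64 s, if anything falls off the work surface, if the arm or the gripper's body presses on something with over 40 N, if the wrist force passes 120 N, or if a joint passes its speed limit or range.

### The arm

A 7-joint arm with a two-finger parallel gripper is mounted at the origin on a cart in front of the work surface, level with it; the furniture and walls round the work are solid. World frame = base frame: x ahead of the robot, y to its left, z up, the work surface at z = 0. Lengths are in m, angles in rad, forces in N, time in s.
With the tool pointing down it reaches from about 0.425 to 0.875 m from the base axis. Payload 9.9 kg.
Tool frame: the origin (TCP) lies at the very end of the fingers, on their centre line; the grasp point (between the pads) lies 19 mm behind it; z points along the fingers, y is the line along which they close (so a half turn about z gives the same grasp; the last joint's range is limited). The gripper opens to 85 mm and grips with 20 to 120 N. Pads are 22 mm wide; open, the fingers measure 114 mm over their backs; the gripper's body (76 mm by 85 mm) begins 54 mm behind the grasp point. The pads swing forward as they close: fully open they stand 13 mm farther back than shut.
Start: joints at [1.158, 0.576, 0.025, 1.437, -0.015, 1.129, -0.057], TCP at [0.218, -0.639, 0.231] pointing down, gripper open.
Joint ranges: [-2.76, 2.76], [-0.34, 2.15], [-1.52, 1.57], [0.19, 2.46], [-1.09, 4.23], [0.17, 1.99], [-2.82, 2.82]. Speed limits (rad/s): [2.22, 2.22, 3.01, 3.01, 3.14, 3.14, 3.14].

### API

Orientations are given as a unit quaternion [x, y, z, w].
In Python, from cell import monitor, optics, job gives the robot as it stands.
- The arm moves only by the tool play_rows, never from a script. Its argument "commands" is a list of rows, each a list of 3 entries, a list of its own where there are three numbers: the shift along the tool's x, y, z in mm, then the turn about the tool's z in degrees, then the closure, from 0 (fully open) to 1 (shut). In form: [[[dx, dy, dz], roll, hand], ...]. A call has exactly 5 rows; each row is the pose to reach, as a shift and turn from the pose commanded when the call began, along the tool's axes at that moment; what a row does not reach only later rows make up. A row lasts 1/12 s, in which the tool goes at most 41.7 mm and 7.16 degrees, less where a joint would pass 70% of its speed; a pose out of reach is approached as far as the arm can. A call with a gripper value outside its range is refused whole. The fingers move at their own pace and stop on an object; "grip_force" is the grip in N (left out, the last holds). Time passes only in rows, so rows that repeat a pose let the fingers close, or fill a call up. It gives the time, the measured TCP pose, the force, the opening and the grip force at its end, in the units of the state.
- monitor.sense(): the state, without advancing time (a new reading comes with each control period).
- optics.get_image(name): name is "scene" or "top" or "wrist"; returns a dict with "img" (480x640x3 uint8, red, green, blue), "fx", "fy", "cx", "cy" (pixels), "pose" (4x4, takes a point from camera to world coordinates). Camera axes: x right, y up, looking along -z (the intrinsics and any distortion apply to the point x, -y, -z); pixel columns grow to the right and rows downward; lengths in m; the calibration is good to about 2 mm. The wrist camera is an equidistant fisheye: a pixel r from the principal point sees the ray r / f radians off the axis. A picture is of the moment at which its call begins. There is no depth.
- job.hand_in(): hands the job in; it is judged then, once.
The state is a dict: "clock": time; "joint_pos": joint angles; "joint_vel": joint speeds; "effort": joint torques, N m; "tool_pos": TCP position; "eef_rot": TCP orientation; "contact_force": force on the tool from outside, world axes, zero at the start; "ft_torque": the same for the moment, N m; "gripper_width": finger opening in m; "gripper_force": force on a finger pad.
Only numpy, scipy, OpenCV 4.12 (cv2) and the standard library are available. Lean on these libraries where they do the work, as an engineer would, in place of code of your own. Each camera call takes 0.05 s, during which the arm holds its last target. There are 200 camera calls.

## Working session

There is one attempt and no reset: what is moved stays moved. The work goes in short steps, Python scripts to look and compute and a tool call to move; the robot and the scene stay as the last step left them, time stands still between calls to the robot, and variables do not carry over. Pictures are saved under pics/ and viewed, at most 10 in all, crops included, and the job is handed in when it is done.

Besides the shell and the picture viewer there is one more tool, called in YAML: its name, and indented under it one key for each argument. play_rows: Moves the arm, as the interface text tells. Its arguments: {"type":"object","properties":{"commands":{"type":"array","items":{"type":"array"}},"grip_force":{"type":"number"}},"required":["commands"]}

```bash
mkdir -p pics
cat > h.py <<'E'
import numpy as np, cv2
from cell import monitor, optics, job
def ray(c,u,v):
    P=np.array(c["pose"]);d=np.array([(u-c["cx"])/c["fx"],-(v-c["cy"])/c["fy"],-1.0])
    return P[:3,3],P[:3,:3]@d
def onz(c,u,v,z):
    o,d=ray(c,u,v);return o+d*(z-o[2])/d[2]
def proj(c,p):
    P=np.array(c["pose"]);q=P[:3,:3].T@(np.array(p)-P[:3,3]);return c["cx"]-c["fx"]*q[0]/q[2],c["cy"]+c["fy"]*q[1]/q[2]
E
python3 - <<'E'
from h import *
import pickle
for n in("scene","top"):
    c=optics.get_image(n);print(n,{k:c[k] for k in c if k!="img"})
    pickle.dump(c,open(n+".pkl","wb"));cv2.imwrite(f"pics/{n}.png",c["img"][:,:,::-1])
print(monitor.sense())
E
```

```text
scene {'fx': 492.39638653133875, 'fy': 492.39638653133875, 'cx': 322.8147989690728, 'cy': 238.35046751048588, 'pose': array([[-0.64320169,  0.58068743, -0.49909287,  0.05515087],
       [-0.76559322, -0.49844478,  0.40671836,  0.34859629],
       [-0.012594  ,  0.64370405,  0.76517088,  0.79066889],
       [ 0.        ,  0.        ,  0.        ,  1.        ]])}
top {'fx': 492.52741018595174, 'fy': 492.52741018595174, 'cx': 311.74975566912076, 'cy': 244.34770422806017, 'pose': array([[ 0.02256971,  0.980542  , -0.19500766,  0.33041518],
       [-0.99972051,  0.02350839,  0.00250021, -0.03072071],
       [ 0.00703587,  0.19489673,  0.98079853,  1.08494031],
       [ 0.        ,  0.        ,  0.        ,  1.        ]])}
{'clock': 0.1, 'joint_pos': array([ 1.15819902,  0.57645356,  0.02487375,  1.43784408, -0.01501751,
        1.12902626, -0.05652583]), 'joint_vel': array([ 0.00023711, -0.00163122, -0.00055802, -0.00200399,  0.001498  ,
        0.00031294,  0.00042047]), 'effort': array([ 5.13789273e-03, -7.67299891e+01,  2.25758694e+00, -2.86607337e+01,
        1.58844976e-02,  8.60025524e-03, -2.30440196e-05]), 'tool_pos': array([ 0.2178195 , -0.63843877,  0.23051869]), 'eef_rot': array([ 9.86518557e-01,  1.63647608e-01, -1.64927949e-04, -7.55341602e-04]), 'contact_force': array([ 0.25458732, -0.07504132,  0.18190523]), 'ft_torque': array([ 0.02088111, -0.0233183 ,  0.05420504]), 'gripper_force': 0.0, 'gripper_width': 0.08545709550762777}
```

View pics/top.png

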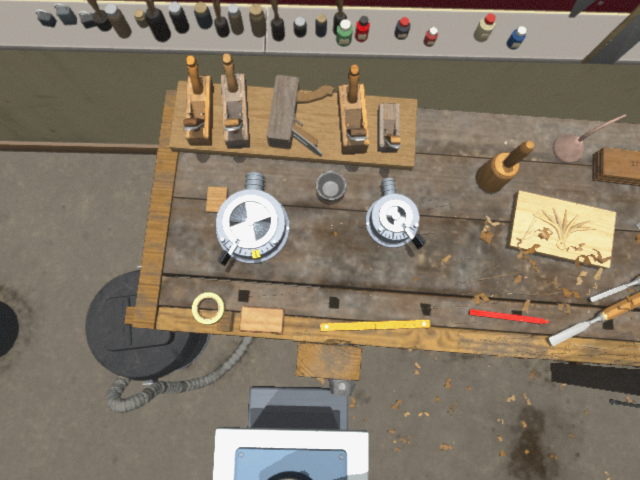

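View pics/scene.png

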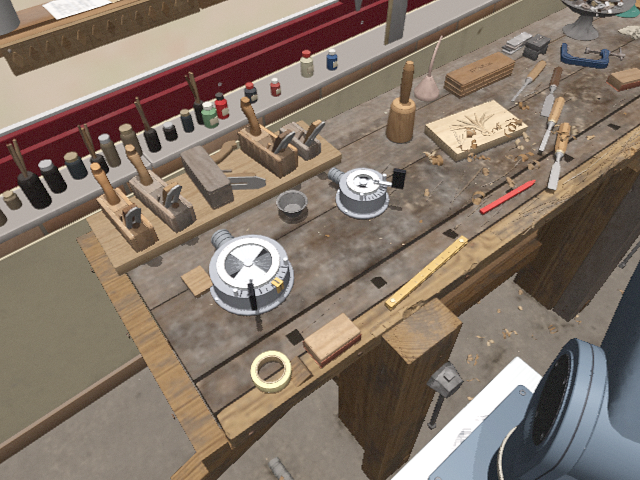

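The top view shows the large damper at about (252,225), its paddle at (225,257), the brass clip at (256,253), the small damper at (394,220) and its paddle at (419,241). The scene view shows the same layout. I'll enlarge these.

Run:
```python
import cv2,numpy as np
t=cv2.imread("pics/top.png");s=cv2.imread("pics/scene.png")
f=lambda im,u,v,w,h:cv2.resize(im[v:v+h,u:u+w],(400,300),interpolation=cv2.INTER_CUBIC)
cv2.imwrite("pics/crop.png",np.vstack([np.hstack([f(t,200,195,100,75),f(t,345,180,100,75)]),np.hstack([f(s,200,225,120,90),f(s,320,150,100,75)])]))
```

```text
(no output)
```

View pics/crop.png

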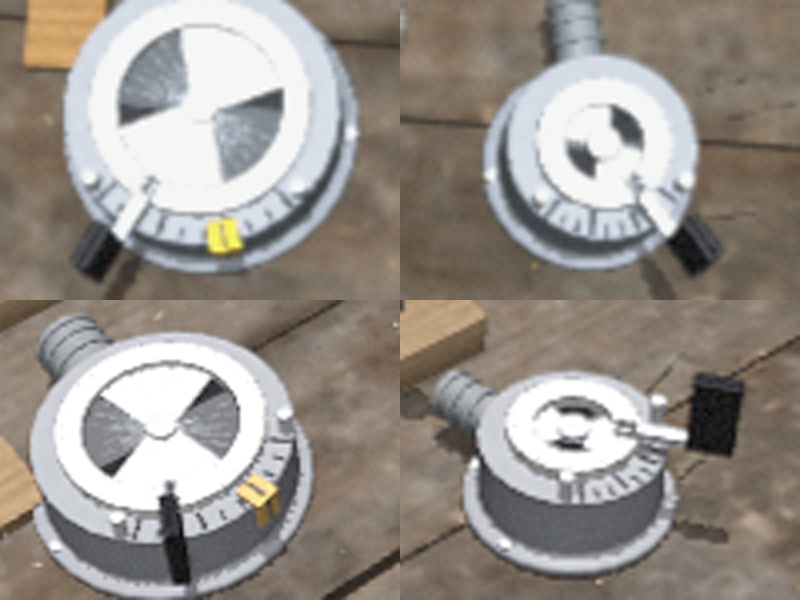

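The crop shows, in full-image pixels. Top: large axis (250.5,220.5), clip line (256.2,253.5), small axis (396.2,216.8). Scene: large axis (248,263), clip (277.6,282.2), small axis (363.8,181.8). Next I triangulate.

Run:
```python
from h import *
import pickle
T=pickle.load(open("top.pkl","rb"));S=pickle.load(open("scene.pkl","rb"))
def tri(a,b):
    o1,d1=ray(T,*a);o2,d2=ray(S,*b)
    t=np.linalg.lstsq(np.c_[d1,-d2],o2-o1,rcond=None)[0]
    p,q=o1+t[0]*d1,o2+t[1]*d2;return (p+q)/2,np.linalg.norm(p-q)
for n,a,b in [("L",(250.5,220.5),(248,263)),("clip",(256.2,253.5),(277.6,282.2)),("S",(396.2,216.8),(363.8,181.8)),("Lpad",(224.5,256.5),(252,294)),("Spad",(420.5,241),(399,178.5)),
 ]:
    print(n,*tri(a,b))
L=onz(T,250.5,220.5,.058);S_=onz(T,396.2,216.8,.058)
print("topz L",L,"S",S_,"clip",onz(T,256.2,253.5,.0545))
C=onz(T,256.2,253.5,.0545)
for p in[(237,242.5),(230,255)]:print(onz(T,*p,.0645))
def a(p,c):return np.degrees(np.arctan2(*(p-c)[1::-1])), np.linalg.norm((p-c)[:2])
print("clip",a(C,L),"lev",a(onz(T,235.5,245.5,.0645),L),"pad top",a(onz(T,222.8,257.5,.106),L))
print("small lev",a(onz(T,407.5,232,.0645),S_),a(onz(T,410.5,236,.0645),S_))
# pins
print("pins L",a(onz(T,222.5,239.5,.065),L),a(onz(T,275,241.2,.065),L),"S",a(onz(T,379.5,230,.065),S_),a(onz(T,417,225,.065),S_))
```

```text
L [0.58622824 0.10046344 0.04676668] 0.00032284070943808734
clip [0.51358813 0.08464399 0.04768085] 0.0007294302010516726
S [ 0.60121434 -0.21448725  0.05223056] 0.0007828398679528786
Lpad [0.49950041 0.1456657  0.08438949] 0.00012709576602012678
Spad [ 0.54433382 -0.26127025  0.07361133] 0.0005050505626373815
topz L [0.58357864 0.09915914 0.058     ] S [ 0.59939234 -0.21369993  0.058     ] clip [0.5126552  0.08413699 0.0545    ]
[0.53349828 0.12457418 0.0645    ]
[0.50637722 0.13786419 0.0645    ]
clip (np.float64(-168.04104499586361), np.float64(0.07249689796755807)) lev (np.float64(153.48752211450756), np.float64(0.06325815507438028)) pad top (np.float64(152.85633275322448), np.float64(0.10092149252019793))
small lev (np.float64(-146.82130396764538), np.float64(0.041162200020685415)) (np.float64(-146.21882600185134), np.float64(0.0517380308598361))
pins L (np.float64(128.3090250330888), np.float64(0.07171030287835516)) (np.float64(-129.72758907900595), np.float64(0.07111983321471632)) S (np.float64(130.46681517518553), np.float64(0.04876172802592251)) (np.float64(-113.62680594687649), np.float64(0.046858271564265204))
```

Heights check out: axes near 0.05, the large paddle at 0.084, radii about right. The large axis is about (0.585,0.0995), with the lever at 153° and the clip at 192°. The small axis is about (0.600,-0.214), with the lever at 213.5°. I'll close the fingers and push with the tool's x side.

```bash
cat >> h.py <<'E'
L=np.array([.585,.0995]);S=np.array([.600,-.214])
def rows(wps):
    s=monitor.sense();from scipy.spatial.transform import Rotation as R
    r=R.from_quat(s["eef_rot"]).as_matrix();yaw=np.degrees(np.arctan2(r[1,0],r[0,0]))
    print("at",s["clock"],s["tool_pos"].round(4),"yaw",yaw.round(1),"F",s["contact_force"].round(1),"z",r[:,2].round(3),"q",s["joint_pos"].round(2))
    for x,y,z,w in wps:
        d=r.T@(np.array([x,y,z])-s["tool_pos"])*1e3;print(d.round(1),"roll",round(-(w-yaw),1))
def arc(c,rad,th,off,z,sgn):  # tool 'off' m behind paddle centre; sgn +1 pushes ccw
    t=np.radians(th);er=np.array([np.cos(t),np.sin(t)]);et=np.array([-er[1],er[0]])
    p=c+rad*er-sgn*off*et;return (*p,z,th-90)
E
python3 - <<'E'
from h import *
rows([(.5,-.3,.22,50),arc(L,.097,153,.04,.2,1)])
E
```

```text
at 0.1 [ 0.2178 -0.6384  0.2305] yaw 18.8 F [ 0.3 -0.1  0.2] z [-0.001  0.001 -1.   ] q [ 1.16  0.58  0.02  1.44 -0.02  1.13 -0.06]
[ 376.3 -229.2   10.8] roll -31.2
[ 546.9 -677.3   31.5] roll -44.2
```

play_rows:
  commands:
    - [[38,-23,1],-6,1]
    - [[76,-46,2],-12,1]
    - [[114,-69,3],-18,1]
    - [[152,-92,4],-24,1]
    - [[190,-115,5],-30,1]

```text
clock: 0.52
tool_pos: [0.3525, -0.4774, 0.2263]
eef_rot: [0.909, 0.416, -0.0, -0.0]
contact_force: [1.3, -1.1, 1.1]
gripper_width: 0.0255
gripper_force: 0.0
```

play_rows:
  commands:
    - [[25,-35,1],-3,1]
    - [[50,-70,2],-6,1]
    - [[75,-105,3],-9,1]
    - [[100,-140,4],-12,1]
    - [[120,-170,5],-14,1]

```text
clock: 0.93
tool_pos: [0.302, -0.275, 0.2213]
eef_rot: [0.853, 0.523, -0.0, -0.0]
contact_force: [0.7, 0.4, 0.1]
gripper_width: 0.0003
gripper_force: 0.0
```

Run:
```python
from h import *
rows([arc(L,.097,153,.04,.2,1)])
```

```text
at 0.9333 [ 0.302  -0.275   0.2213] yaw 63.0 F [0.7 0.4 0.1] z [-0.  0. -1.] q [ 0.83  0.2  -0.25  2.1   0.07  0.85  0.07]
[502.2 -14.7  21.3] roll 0.0
```

play_rows:
  commands:
    - [[40,-1,2],0,1]
    - [[80,-2,4],0,1]
    - [[120,-3,6],0,1]
    - [[160,-4,8],0,1]
    - [[200,-5,10],0,1]

```text
clock: 1.35
tool_pos: [0.3898, -0.095, 0.2117]
eef_rot: [0.854, 0.521, 0.0, 0.0]
contact_force: [1.1, -0.9, 0.3]
gripper_width: 0.0002
gripper_force: 0.0
```

play_rows:
  commands:
    - [[40,-1,2],0,1]
    - [[80,-2,4],0,1]
    - [[120,-4,6],0,1]
    - [[160,-6,8],0,1]
    - [[200,-8,10],0,1]

```text
clock: 1.77
tool_pos: [0.4741, 0.0867, 0.2014]
eef_rot: [0.853, 0.521, -0.0, 0.0]
contact_force: [1.3, -1.7, -0.1]
gripper_width: -0.0002
gripper_force: 0.0
```

Run:
```python
from h import *
rows([arc(L,.097,153,.04,.2,1),arc(L,.097,153,.04,.08,1)])
```

```text
at 1.7667 [0.4741 0.0867 0.2014] yaw 62.8 F [ 1.3 -1.7 -0.1] z [-0. -0. -1.] q [ 0.05  0.35 -0.44  1.96  0.19  0.87 -0.97]
[101.7  -4.3   1.4] roll -0.2
[101.8  -4.3 121.4] roll -0.2
```

play_rows:
  commands:
    - [[40,-2,0],0,1]
    - [[80,-4,0],0,1]
    - [[102,-4,0],0,1]
    - [[102,-4,30],0,1]
    - [[102,-4,60],0,1]

```text
clock: 2.18
tool_pos: [0.518, 0.18, 0.1416]
eef_rot: [0.853, 0.522, 0.002, -0.0]
contact_force: [-0.3, -0.7, -1.5]
gripper_width: -0.0003
gripper_force: 0.0
```

Run:
```python
from h import *
rows([arc(L,.097,153,.035,.08,1)])
c=optics.get_image("wrist");cv2.imwrite("pics/w1.png",c["img"][:,:,::-1]);t=optics.get_image("top");cv2.imwrite("pics/t1.png",cv2.resize(t["img"][170:320,160:360,::-1],(800,600)))
```

```text
at 2.1833 [0.518  0.18   0.1416] yaw 63.0 F [-0.3 -0.7 -1.5] z [ 0.003  0.002 -1.   ] q [-0.14  0.51 -0.42  1.88  0.28  0.8  -1.17]
[-6.5 -0.8 61.6] roll -0.0
```

View pics/w1.png

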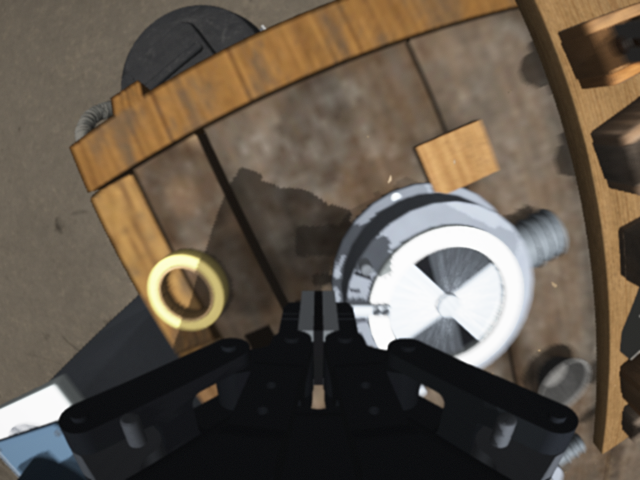

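The wrist view shows the shut fingers at (320,310), just beside the lever and clear of the ring; the paddle is hidden behind them. I'll descend.

play_rows:
  commands:
    - [[0,0,25],0,1]
    - [[0,0,50],0,1]
    - [[0,0,62],0,1]
    - [[-6,-1,62],0,1]
    - [[-10,-1,62],0,1]

```text
clock: 2.7
tool_pos: [0.5111, 0.1683, 0.0804]
eef_rot: [0.853, 0.521, -0.0, 0.0]
contact_force: [-0.8, 0.0, -0.4]
gripper_width: -0.0
gripper_force: 0.0
```

Run:
```python
from h import *
rows([arc(L,.097,th,.016,.08,1) for th in (153,157,161,165,169,173)])
```

```text
at 2.7 [0.5111 0.1683 0.0804] yaw 62.8 F [-0.8  0.  -0.4] z [-0.001 -0.001 -1.   ] q [-0.15  0.58 -0.38  1.96  0.34  0.66 -1.22]
[-11.8   0.2   0.4] roll -0.2
[-18.6  -0.7   0.4] roll -4.2
[-25.4  -1.1   0.4] roll -8.2
[-32.3  -1.    0.4] roll -12.2
[-39.1  -0.4   0.4] roll -16.2
[-45.9   0.6   0.4] roll -20.2
```

play_rows:
  commands:
    - [[-6,0,0],0,1]
    - [[-12,0,0],0,1]
    - [[-16,0,0],-2,1]
    - [[-19,-1,0],-4,1]
    - [[-22,-1,0],-6,1]

```text
clock: 3.12
tool_pos: [0.5011, 0.1499, 0.0811]
eef_rot: [0.825, 0.566, 0.001, 0.0]
contact_force: [-0.2, 2.9, 2.2]
gripper_width: 0.0004
gripper_force: 1.1
```

Run:
```python
from h import *
rows([arc(L,.097,th,.016,.08,1) for th in (163,167,171,175,179)])
c=optics.get_image("top");cv2.imwrite("pics/t2.png",cv2.resize(c["img"][195:270,200:300,::-1],(800,600),interpolation=2))
```

```text
at 3.1167 [0.5011 0.1499 0.0811] yaw 68.9 F [-0.2  2.9  2.2] z [ 0.003  0.001 -1.   ] q [-0.1   0.57 -0.41  2.    0.37  0.64 -1.12]
[-7.8 -1.5  1.1] roll -4.1
[-14.6  -1.9   1.1] roll -8.1
[-21.5  -1.8   1.1] roll -12.1
[-28.3  -1.2   1. ] roll -16.1
[-35.1  -0.2   1. ] roll -20.1
```

View pics/t2.png

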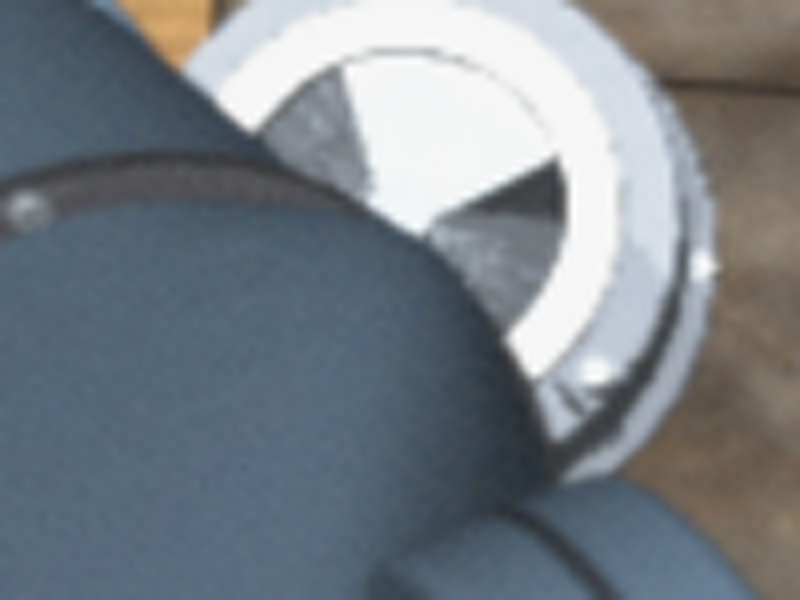

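The top view is blocked by the arm, but 3 N of contact shows the push has started. I'll go on along the arc to about 181°, then back off and look.

play_rows:
  commands:
    - [[-4,-1,0],-2,1]
    - [[-8,-1.5,0.5],-4,1]
    - [[-12,-2,1],-6,1]
    - [[-16,-2,1],-9,1]
    - [[-20,-2,1],-11,1]

```text
clock: 3.58
tool_pos: [0.4922, 0.1321, 0.0799]
eef_rot: [0.766, 0.642, 0.001, 0.0]
contact_force: [2.4, 2.4, 1.4]
gripper_width: 0.0004
gripper_force: 1.1
```

Run:
```python
from h import *
rows([arc(L,.097,th,.016,.08,1) for th in (171,174,177,180,183)])
```

```text
at 3.5833 [0.4922 0.1321 0.0799] yaw 79.9 F [2.4 2.4 1.4] z [ 0.003  0.001 -1.   ] q [-0.04  0.56 -0.46  2.04  0.42  0.63 -0.96]
[-1.7 -0.2 -0.1] roll -1.1
[-6.8 -0.8 -0.1] roll -4.1
[-11.9  -1.2  -0.1] roll -7.1
[-17.1  -1.2  -0.1] roll -10.1
[-22.2  -1.   -0.1] roll -13.1
```

play_rows:
  commands:
    - [[-4,-0.5,0],-2,1]
    - [[-8,-1,0],-5,1]
    - [[-12,-1,0],-7,1]
    - [[-15,-1,0],-9,1]
    - [[-15,-1,0],-9,1]

```text
clock: 4.0
tool_pos: [0.4883, 0.1166, 0.0796]
eef_rot: [0.714, 0.7, 0.001, 0.001]
contact_force: [0.3, -0.3, 0.2]
gripper_width: 0.0002
gripper_force: 0.0
```

play_rows:
  commands:
    - [[20,0,0],0,1]
    - [[50,0,-20],0,1]
    - [[80,30,-60],0,1]
    - [[80,60,-100],0,1]
    - [[80,90,-140],0,1]

```text
clock: 4.42
tool_pos: [0.5602, 0.1967, 0.1959]
eef_rot: [0.714, 0.701, 0.0, -0.001]
contact_force: [0.8, 0.1, -0.9]
gripper_width: 0.0004
gripper_force: 0.0
```

Run:
```python
from h import *
import pickle
rows([])
a=optics.get_image("top");b=optics.get_image("wrist");s=optics.get_image("scene")
pickle.dump((a,b,s),open("p3.pkl","wb"))
f=lambda im,u,v,w,h:cv2.resize(im[v:v+h,u:u+w,::-1],(400,300),interpolation=2)
cv2.imwrite("pics/t3.png",np.vstack([np.hstack([f(a["img"],200,195,100,75),f(s["img"],200,225,120,90)]),np.hstack([f(b["img"],0,0,640,480),f(b["img"],320,160,320,240)])]))
```

```text
at 4.4167 [0.5602 0.1967 0.1959] yaw 88.9 F [ 0.8  0.1 -0.9] z [-0.001  0.001 -1.   ] q [-0.05  0.53 -0.58  1.7   0.33  1.01 -0.76]
```

View pics/t3.png

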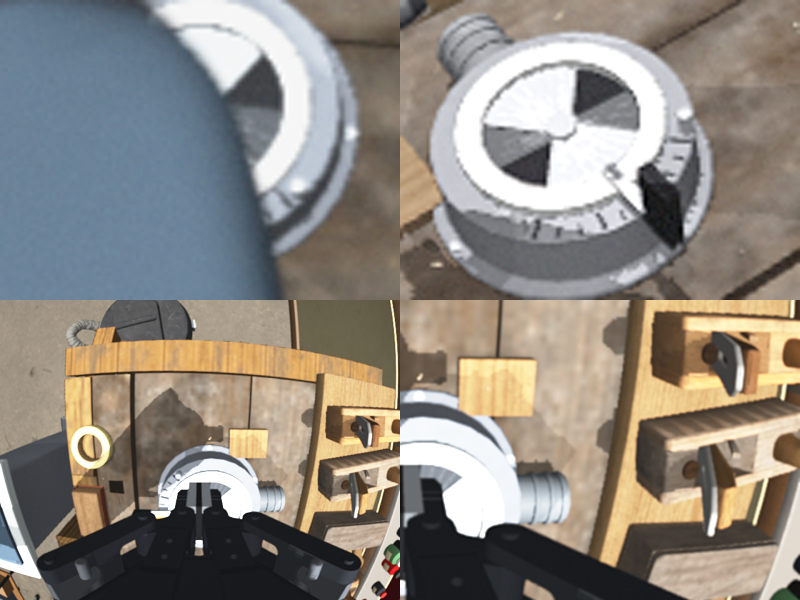

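The scene view shows the lever near the clip, with the paddle hiding the clip. The top view is blocked, so I'll move the arm right to clear it.

play_rows:
  commands:
    - [[-40,-10,0],0,1]
    - [[-80,-20,0],0,1]
    - [[-120,-30,0],0,1]
    - [[-160,-40,0],0,1]
    - [[-200,-50,0],0,1]

```text
clock: 4.98
tool_pos: [0.5038, -0.0063, 0.1926]
eef_rot: [0.715, 0.7, -0.001, -0.001]
contact_force: [1.3, -0.9, -0.4]
gripper_width: 0.0001
gripper_force: 0.0
```

play_rows:
  commands:
    - [[-40,0,0],0,1]
    - [[-80,0,0],0,1]
    - [[-120,0,0],0,1]
    - [[-150,0,0],0,1]
    - [[-170,0,0],0,1]

```text
clock: 5.4
tool_pos: [0.5004, -0.1783, 0.1924]
eef_rot: [0.716, 0.698, -0.001, -0.001]
contact_force: [0.6, 0.5, 0.1]
gripper_width: -0.0001
gripper_force: 0.0
```

Run:
```python
from h import *
import pickle
rows([])
a=optics.get_image("top")
pickle.dump(a,open("p4.pkl","wb"))
cv2.imwrite("pics/t4.png",cv2.resize(a["img"][195:270,200:300,::-1],(800,600),interpolation=2))
```

```text
at 5.4 [ 0.5004 -0.1783  0.1924] yaw 88.5 F [0.6 0.5 0.1] z [-0.003 -0.001 -1.   ] q [ 0.64  0.45 -0.56  1.85  0.29  0.93 -0.08]
```

View pics/t4.png

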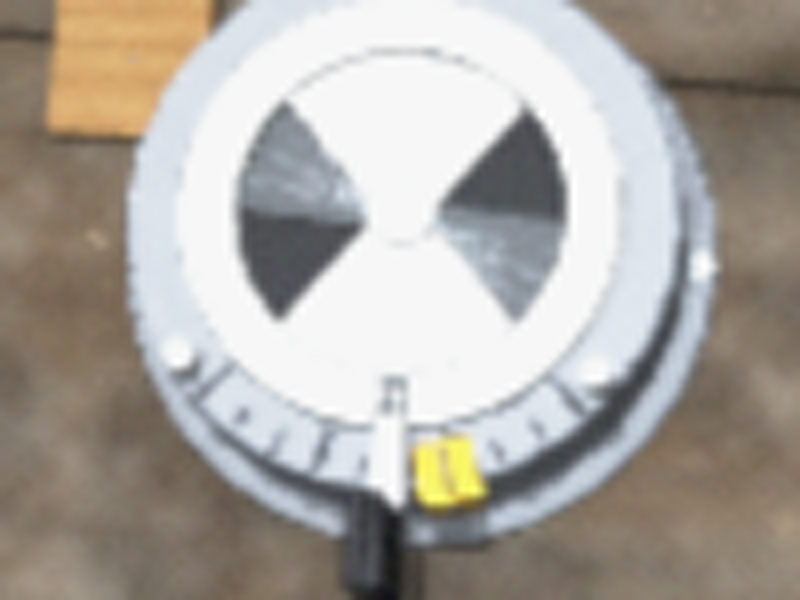

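Run:
```python
from h import *
import pickle
c=pickle.load(open("p4.pkl","rb"))
g=lambda u,v,z:onz(c,200+u/8-.06,195+v/8-.06,z)
def a(p):d=p[:2]-L;return np.degrees(np.arctan2(d[1],d[0]))%360,np.linalg.norm(d)*1e3
for u,v in[(391,430),(393,470),(393,490)]:print("lev",a(g(u,v,.0645)))
print("clip",a(g(448,470,.0545)),a(g(446,445,.0545)),a(g(450,495,.0545)))
print("axis",g(402,200,.058))
# predicted pixels of lever mark for 183,clip
for th in(180,182,184,190,192,194):
    t=np.radians(th);print(th,[((np.array(proj(c,(L[0]+r*np.cos(t),L[1]+r*np.sin(t),z)))-[200,195])*8).round(0) for r,z in((.075,.0645),(.075,.0545))])
rows([(.5,.0,.19,88),arc(L,.097,176,.035,.19,1)])
```

```text
lev (np.float64(180.42591608619585), np.float64(64.1999118202611))
lev (np.float64(181.1552344844408), np.float64(74.89132754107858))
lev (np.float64(181.2588199927139), np.float64(80.22465705567772))
clip (np.float64(191.51894553484053), np.float64(74.26320467347769)) (np.float64(191.96764382440338), np.float64(67.50425235358846)) (np.float64(191.14598429129475), np.float64(81.00904262133639))
axis [0.58479806 0.09988118 0.058     ]
180 [array([387., 470.]), array([391., 476.])]
182 [array([397., 470.]), array([401., 477.])]
184 [array([407., 470.]), array([411., 476.])]
190 [array([437., 467.]), array([441., 473.])]
192 [array([446., 465.]), array([450., 472.])]
194 [array([456., 463.]), array([460., 470.])]
at 5.45 [ 0.5002 -0.1817  0.1921] yaw 88.3 F [ 0.  -3.9  0. ] z [-0.003 -0.002 -1.   ] q [ 0.65  0.45 -0.56  1.85  0.29  0.93 -0.08]
[181.6  -5.4   1.7] roll 0.3
[322.4 -18.9   1.4] roll 2.3
```

The lever is at 181.0° and the clip at 191.7°, so one more slow push of 10.7° is needed.

play_rows:
  commands:
    - [[40,-2,0],0,1]
    - [[80,-4,0],0,1]
    - [[120,-6,0],0,1]
    - [[160,-8,0],0,1]
    - [[200,-10,0],0,1]

```text
clock: 5.87
tool_pos: [0.495, 0.0273, 0.1928]
eef_rot: [0.715, 0.699, -0.001, -0.0]
contact_force: [0.6, -0.7, -0.1]
gripper_width: -0.0002
gripper_force: 0.0
```

play_rows:
  commands:
    - [[40,-2,0],0,1]
    - [[80,-4,0],0,1]
    - [[120,-8,0],0,1]
    - [[132,-9,0],0,1]
    - [[132,-9,0],0,1]

```text
clock: 6.28
tool_pos: [0.4885, 0.1623, 0.1932]
eef_rot: [0.712, 0.702, 0.0, -0.001]
contact_force: [0.3, -0.4, 0.3]
gripper_width: 0.0001
gripper_force: 0.0
```

Run:
```python
from h import *
rows([arc(L,.097,180,.04,.08,1),arc(L,.097,180,.025,.08,1)])
```

```text
at 6.2833 [0.4885 0.1623 0.1932] yaw 89.2 F [ 0.3 -0.4  0.3] z [-0.001  0.001 -1.   ] q [ 0.02  0.43 -0.61  1.89  0.3   0.91 -0.75]
[-2.290e+01 -1.000e-01  1.131e+02] roll -0.8
[-37.9   0.2 113.1] roll -0.8
```

play_rows:
  commands:
    - [[0,0,35],0,1]
    - [[-5,0,70],0,1]
    - [[-15,0,105],-1,1]
    - [[-25,0,113],-1,1]
    - [[-32,0,113],-1,1]

```text
clock: 6.7
tool_pos: [0.4877, 0.1229, 0.0784]
eef_rot: [0.709, 0.705, -0.003, -0.001]
contact_force: [-0.2, -0.3, 0.6]
gripper_width: -0.0007
gripper_force: 0.0
```

Run:
```python
from h import *
rows([arc(L,.097,th,.0175,.08,1) for th in (181,184,187,189,190.5,191.7)])
```

```text
at 6.7 [0.4877 0.1229 0.0784] yaw 89.7 F [-0.2 -0.3  0.6] z [-0.006 -0.003 -1.   ] q [ 0.01  0.57 -0.52  2.05  0.46  0.65 -0.82]
[-7.6  0.  -1.6] roll -1.3
[-12.7  -0.6  -1.6] roll -4.3
[-17.8  -1.   -1.6] roll -7.3
[-21.3  -1.2  -1.5] roll -9.3
[-23.9  -1.2  -1.5] roll -10.8
[-25.9  -1.1  -1.5] roll -12.0
```

play_rows:
  commands:
    - [[0,0,0],0,1]
    - [[0,0,0],0,1]
    - [[0,0,0],0,1]
    - [[0,0,0],0,1]
    - [[0,0,0],0,1]

```text
clock: 7.12
tool_pos: [0.4907, 0.1265, 0.0816]
eef_rot: [0.708, 0.706, 0.001, 0.0]
contact_force: [1.0, 1.1, -0.0]
gripper_width: 0.0003
gripper_force: 0.0
```

Run:
```python
from h import *
rows([arc(L,.097,th,.0175,.08,1) for th in (181,184,187,189,190.5,191.7)])
```

```text
at 7.1167 [0.4907 0.1265 0.0816] yaw 89.9 F [ 1.   1.1 -0. ] z [ 0.002  0.001 -1.   ] q [ 0.01  0.57 -0.52  2.04  0.46  0.65 -0.82]
[-11.2  -2.9   1.6] roll -1.1
[-16.4  -3.6   1.6] roll -4.1
[-21.5  -4.    1.6] roll -7.1
[-24.9  -4.2   1.6] roll -9.1
[-27.5  -4.2   1.6] roll -10.6
[-29.6  -4.1   1.6] roll -11.8
```

play_rows:
  commands:
    - [[-3,-1,1],0,1]
    - [[-6,-2,1],-1,1]
    - [[-9,-3,1],-2,1]
    - [[-11,-3,1],-3,1]
    - [[-13,-3,1],-3,1]

```text
clock: 7.53
tool_pos: [0.4867, 0.113, 0.0795]
eef_rot: [0.689, 0.725, 0.0, -0.0]
contact_force: [-1.3, 2.0, 1.1]
gripper_width: -0.0002
gripper_force: 1.0
```

Run:
```python
from h import *
rows([arc(L,.097,th,.0175,.08,1) for th in (181,184,187,189,190.5,191.7)])
```

```text
at 7.5333 [0.4867 0.113  0.0795] yaw 92.9 F [-1.3  2.   1.1] z [-0.  0. -1.] q [ 0.05  0.56 -0.54  2.06  0.48  0.64 -0.76]
[ 2.3  1.1 -0.5] roll 1.9
[-2.8  0.1 -0.5] roll -1.1
[-7.9 -0.6 -0.5] roll -4.1
[-11.3  -0.9  -0.5] roll -6.1
[-13.9  -1.   -0.5] roll -7.6
[-16.   -1.1  -0.5] roll -8.8
```

play_rows:
  commands:
    - [[-3,0,0],-1,1]
    - [[-6,0,0],-3,1]
    - [[-9,-1,0],-5,1]
    - [[-11,-1,0],-6,1]
    - [[-12.5,-1,0],-7,1]

```text
clock: 7.95
tool_pos: [0.4867, 0.1003, 0.0795]
eef_rot: [0.643, 0.765, 0.0, -0.0]
contact_force: [-1.7, 2.8, 0.5]
gripper_width: -0.0002
gripper_force: 1.0
```

Run:
```python
from h import *
rows([arc(L,.097,th,.0175,.08,1) for th in (189,190.5,191.7)])
```

```text
at 7.95 [0.4867 0.1003 0.0795] yaw 99.9 F [-1.7  2.8  0.5] z [-0.  0. -1.] q [ 0.09  0.57 -0.57  2.06  0.5   0.65 -0.65]
[ 1.4 -0.  -0.5] roll 0.9
[-1.2 -0.5 -0.5] roll -0.6
[-3.2 -0.8 -0.5] roll -1.8
```

play_rows:
  commands:
    - [[-1,0,0],0,1]
    - [[-2,0,0],-1,1]
    - [[-2.5,0,0],-1,1]
    - [[-2.5,0,0],-1,1]
    - [[-2.5,0,0],-1,1]

```text
clock: 8.37
tool_pos: [0.487, 0.0978, 0.0795]
eef_rot: [0.637, 0.771, -0.0, -0.0]
contact_force: [-1.0, 1.2, 0.0]
gripper_width: 0.0002
gripper_force: 0.5
```

play_rows:
  commands:
    - [[10,0,0],0,1]
    - [[30,0,0],0,1]
    - [[35,0,-30],0,1]
    - [[35,0,-70],0,1]
    - [[35,0,-110],0,1]

```text
clock: 8.78
tool_pos: [0.4794, 0.1337, 0.1904]
eef_rot: [0.636, 0.771, -0.001, -0.001]
contact_force: [0.4, -1.0, 0.2]
gripper_width: 0.0001
gripper_force: 0.0
```

play_rows:
  commands:
    - [[-40,0,0],3,1]
    - [[-80,0,0],6,1]
    - [[-120,0,0],10,1]
    - [[-160,0,0],10,1]
    - [[-200,0,0],10,1]

```text
clock: 9.2
tool_pos: [0.5184, -0.0654, 0.1899]
eef_rot: [0.702, 0.712, 0.0, 0.001]
contact_force: [0.8, 0.3, -0.0]
gripper_width: 0.0001
gripper_force: 0.0
```

play_rows:
  commands:
    - [[-40,0,0],0,1]
    - [[-80,0,0],0,1]
    - [[-110,0,0],0,1]
    - [[-110,0,0],0,1]
    - [[-110,0,0],0,1]

```text
clock: 9.62
tool_pos: [0.5196, -0.1756, 0.1892]
eef_rot: [0.703, 0.711, -0.0, -0.0]
contact_force: [0.3, 1.2, -0.2]
gripper_width: 0.0004
gripper_force: 0.0
```

Run:
```python
from h import *
import pickle
a=optics.get_image("top")
pickle.dump(a,open("p5.pkl","wb"))
cv2.imwrite("pics/t5.png",cv2.resize(a["img"][195:270,200:300,::-1],(800,600),interpolation=2))
print(L); rows([])
```

```text
[0.585  0.0995]
at 9.6667 [ 0.5199 -0.1736  0.1895] yaw 90.8 F [ 0.4 -0.1  0.2] z [ 0.     0.001 -1.   ] q [ 0.64  0.48 -0.6   1.82  0.33  0.94 -0.08]
```

View pics/t5.png

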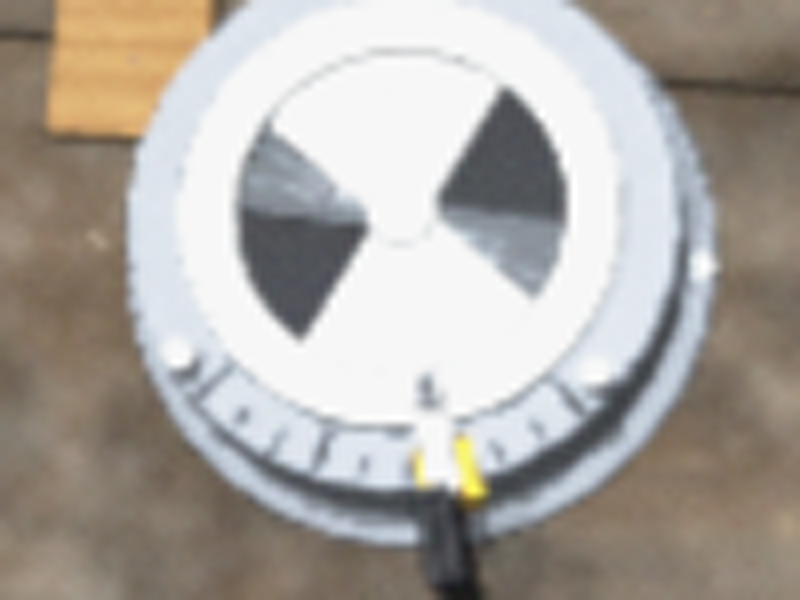

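The lever now covers the clip: bar centre near (442,470), with brass visible on both sides of it. That is about 191°, or 1–2 mm off, within the tolerance. Next is the small damper.

Run:
```python
from h import *
rows([arc(S,.074,213.5,.045,.19,-1),arc(S,.074,213.5,.045,.08,-1)])
```

```text
at 9.6667 [ 0.5199 -0.1736  0.1895] yaw 90.8 F [ 0.4 -0.1  0.2] z [ 0.     0.001 -1.   ] q [ 0.64  0.48 -0.6   1.82  0.33  0.94 -0.08]
[-119.3   41.6   -0.6] roll -32.7
[-119.4   41.6  109.4] roll -32.7
```

play_rows:
  commands:
    - [[-30,10,0],-7,1]
    - [[-60,20,0],-14,1]
    - [[-90,30,0],-21,1]
    - [[-119,42,0],-28,1]
    - [[-119,42,0],-33,1]

```text
clock: 10.08
tool_pos: [0.5649, -0.2972, 0.1889]
eef_rot: [0.47, 0.883, -0.001, 0.001]
contact_force: [-0.7, -0.9, -0.4]
gripper_width: -0.0002
gripper_force: 0.0
```

play_rows:
  commands:
    - [[0,0,0],0,1]
    - [[0,0,35],0,1]
    - [[0,0,70],0,1]
    - [[0,0,100],0,1]
    - [[0,0,109],0,1]

```text
clock: 10.5
tool_pos: [0.5616, -0.289, 0.0768]
eef_rot: [0.47, 0.882, 0.0, -0.003]
contact_force: [-0.9, -0.4, -0.7]
gripper_width: -0.0001
gripper_force: 0.0
```

play_rows:
  commands:
    - [[0,0,0],0,1]
    - [[0,0,0],0,1]
    - [[0,0,0],0,1]
    - [[0,0,0],0,1]
    - [[0,0,0],0,1]

```text
clock: 10.92
tool_pos: [0.5643, -0.2926, 0.0822]
eef_rot: [0.471, 0.882, 0.0, 0.001]
contact_force: [0.4, -0.1, -0.3]
gripper_width: 0.0003
gripper_force: 0.0
```

Run:
```python
from h import *
rows([arc(S,.074,th,.0175,.08,-1) for th in range(214,180,-4)])
```

```text
at 10.9167 [ 0.5643 -0.2926  0.0822] yaw 123.8 F [ 0.4 -0.1 -0.3] z [ 0.002 -0.001 -1.   ] q [ 0.79  0.74 -0.66  1.7   0.56  0.89  0.5 ]
[27.7 -0.5  2.2] roll -0.2
[32.9 -1.6  2.2] roll 3.8
[38.2 -2.3  2.1] roll 7.8
[43.5 -2.6  2.1] roll 11.8
[48.8 -2.6  2.1] roll 15.8
[54.1 -2.1  2.1] roll 19.8
[59.3 -1.4  2.1] roll 23.8
[64.5 -0.2  2.1] roll 27.8
[69.6  1.3  2.1] roll 31.8
```

play_rows:
  commands:
    - [[8,0,1],0,1]
    - [[16,0,2],0,1]
    - [[23,0,2],0,1]
    - [[28,-1,2],1,1]
    - [[33,-2,2],4,1]

```text
clock: 11.33
tool_pos: [0.5436, -0.2657, 0.0788]
eef_rot: [0.502, 0.865, 0.0, 0.001]
contact_force: [2.0, -0.9, -1.3]
gripper_width: 0.0001
gripper_force: 1.3
```

Run:
```python
from h import *
rows([arc(S,.074,th,.0175,.08,-1) for th in range(210,180,-4)])
```

```text
at 11.3333 [ 0.5436 -0.2657  0.0788] yaw 119.8 F [ 2.  -0.9 -1.3] z [ 0.001 -0.    -1.   ] q [ 0.77  0.7  -0.64  1.79  0.55  0.83  0.39]
[-0.9  0.7 -1.2] roll -0.2
[ 4.3 -0.4 -1.2] roll 3.8
[ 9.5 -1.1 -1.2] roll 7.8
[14.8 -1.4 -1.2] roll 11.8
[20.1 -1.4 -1.2] roll 15.8
[25.4 -1.  -1.2] roll 19.8
[30.7 -0.2 -1.2] roll 23.8
[35.9  1.  -1.2] roll 27.8
```

play_rows:
  commands:
    - [[4.5,-0.5,-1],4,1]
    - [[9.5,-1,-1],8,1]
    - [[15,-1.5,-1],12,1]
    - [[20,-1.5,-1],16,1]
    - [[25.5,-1,-1],20,1]

```text
clock: 11.75
tool_pos: [0.5297, -0.2448, 0.0797]
eef_rot: [0.646, 0.764, -0.0, 0.001]
contact_force: [2.0, -1.7, -1.3]
gripper_width: -0.0001
gripper_force: 1.3
```

play_rows:
  commands:
    - [[5,-1,0],4,1]
    - [[10.5,-2,0],8,1]
    - [[15.5,-2,0],12,1]
    - [[21,-2,0],16,1]
    - [[26,-1.5,0],20,1]

```text
clock: 12.17
tool_pos: [0.5231, -0.2194, 0.0797]
eef_rot: [0.769, 0.64, -0.001, 0.0]
contact_force: [-1.2, -2.1, 1.1]
gripper_width: 0.0
gripper_force: 1.4
```

Run:
```python
from h import *
rows([arc(S,.074,th,.0175,.08,-1) for th in range(170,130,-4)])
```

```text
at 12.1667 [ 0.5231 -0.2194  0.0797] yaw 79.6 F [-1.2 -2.1  1.1] z [-0.001 -0.001 -1.   ] q [ 0.6   0.62 -0.44  1.89  0.39  0.72 -0.25]
[ 1.2  0.8 -0.3] roll -0.4
[ 6.4 -0.3 -0.3] roll 3.6
[11.6 -1.  -0.3] roll 7.6
[16.9 -1.4 -0.3] roll 11.6
[22.2 -1.3 -0.3] roll 15.6
[27.5 -0.9 -0.3] roll 19.6
[32.8 -0.2 -0.3] roll 23.6
[38.   0.9 -0.3] roll 27.6
[43.1  2.4 -0.4] roll 31.6
[48.   4.3 -0.4] roll 35.6
```

play_rows:
  commands:
    - [[6,-0.5,0],4,1]
    - [[11,-1,0],8,1]
    - [[16,-1,0],12,1]
    - [[21,-1,0],15,1]
    - [[26,-1,0],18,1]

```text
clock: 12.58
tool_pos: [0.5264, -0.1935, 0.0795]
eef_rot: [0.859, 0.512, -0.001, -0.0]
contact_force: [-1.0, -2.3, -0.9]
gripper_width: -0.0
gripper_force: 1.3
```

play_rows:
  commands:
    - [[2,0,0],2,1]
    - [[4,-0.5,0],3,1]
    - [[6,-1,0],4,1]
    - [[7,-1,0],5,1]
    - [[8,-1,0],6,1]

```text
clock: 13.0
tool_pos: [0.53, -0.1858, 0.0795]
eef_rot: [0.884, 0.468, -0.0, -0.0]
contact_force: [-2.1, -0.7, 0.7]
gripper_width: -0.0002
gripper_force: 1.2
```

Run:
```python
from h import *
rows([arc(S,.074,th,.0175,.08,-1) for th in range(150,130,-2)])
```

```text
at 13.0 [ 0.53   -0.1858  0.0795] yaw 55.8 F [-2.1 -0.7  0.7] z [-0.001  0.    -1.   ] q [ 0.46  0.6  -0.32  1.91  0.29  0.68 -0.63]
[-6.8  1.2 -0.5] roll -4.2
[-4.3  0.4 -0.5] roll -2.2
[-1.7 -0.2 -0.5] roll -0.2
[ 0.9 -0.8 -0.5] roll 1.8
[ 3.5 -1.3 -0.5] roll 3.8
[ 6.1 -1.7 -0.5] roll 5.8
[ 8.7 -2.  -0.5] roll 7.8
[11.4 -2.2 -0.5] roll 9.8
[14.  -2.3 -0.5] roll 11.8
[16.7 -2.3 -0.5] roll 13.8
```

At about 145° with no stop yet, so I'll continue in small steps and watch the force.

play_rows:
  commands:
    - [[1,0,0],1,1]
    - [[2,-0.5,0],2,1]
    - [[3,-1,0],3,1]
    - [[4,-1,0],4,1]
    - [[4,-1,0],4,1]

```text
clock: 13.42
tool_pos: [0.5321, -0.1817, 0.0795]
eef_rot: [0.9, 0.437, 0.0, -0.0]
contact_force: [-1.3, -0.6, -0.6]
gripper_width: 0.0004
gripper_force: 0.7
```

play_rows:
  commands:
    - [[1,0,0],1,1]
    - [[2,0,0],1,1]
    - [[3,-0.5,0],2,1]
    - [[3,-0.5,0],2,1]
    - [[3,-0.5,0],2,1]

```text
clock: 13.83
tool_pos: [0.5331, -0.1796, 0.0795]
eef_rot: [0.907, 0.421, -0.0, 0.0]
contact_force: [-2.8, -2.6, 1.0]
gripper_width: -0.0
gripper_force: 2.1
```

play_rows:
  commands:
    - [[1,0,0],0,1]
    - [[1.5,0,0],0,1]
    - [[2,0,0],0,1]
    - [[2,0,0],0,1]
    - [[2,0,0],0,1]

```text
clock: 14.25
tool_pos: [0.5332, -0.1795, 0.0795]
eef_rot: [0.907, 0.421, -0.001, 0.0]
contact_force: [-5.8, -7.8, 3.0]
gripper_width: -0.0001
gripper_force: 4.8
```

The tool stopped moving and the force rose to about 10 N, so the lever is on its stop. I'll back off, rise and check.

play_rows:
  commands:
    - [[-3,0,0],0,1]
    - [[-15,0,0],0,1]
    - [[-30,0,-5],0,1]
    - [[-40,0,-40],0,1]
    - [[-40,0,-80],0,1]

```text
clock: 14.67
tool_pos: [0.5058, -0.2101, 0.1584]
eef_rot: [0.907, 0.42, -0.002, -0.002]
contact_force: [1.5, -1.1, 0.0]
gripper_width: 0.0
gripper_force: 0.0
```

play_rows:
  commands:
    - [[-30,0,-30],0,1]
    - [[-65,10,-50],0,1]
    - [[-100,20,-60],0,1]
    - [[-135,40,-60],0,1]
    - [[-160,60,-60],0,1]

```text
clock: 15.08
tool_pos: [0.4497, -0.373, 0.2212]
eef_rot: [0.907, 0.42, 0.0, 0.002]
contact_force: [0.3, -1.0, 0.5]
gripper_width: -0.0
gripper_force: 0.0
```

play_rows:
  commands:
    - [[-10,30,0],0,1]
    - [[-20,60,0],0,1]
    - [[-20,90,0],0,1]
    - [[-20,90,0],0,1]
    - [[-20,90,0],0,1]

```text
clock: 15.5
tool_pos: [0.508, -0.4434, 0.2187]
eef_rot: [0.907, 0.421, 0.001, -0.0]
contact_force: [-0.5, 0.4, -0.4]
gripper_width: 0.0001
gripper_force: 0.0
```

Run:
```python
from h import *
rows([])
a=optics.get_image("top")["img"];s=optics.get_image("scene")["img"]
f=lambda im,u,v,w,h:cv2.resize(im[v:v+h,u:u+w,::-1],(400,300),interpolation=2)
cv2.imwrite("pics/t6.png",np.vstack([np.hstack([f(a,200,195,100,75),f(a,345,180,100,75)]),np.hstack([f(a,150,120,320,240),f(s,320,150,100,75)])]))
```

```text
at 15.5 [ 0.508  -0.4434  0.2187] yaw 49.8 F [-0.5  0.4 -0.4] z [ 0.001  0.001 -1.   ] q [ 0.83  0.59 -0.31  1.45  0.19  1.13 -0.21]
```

View pics/t6.png

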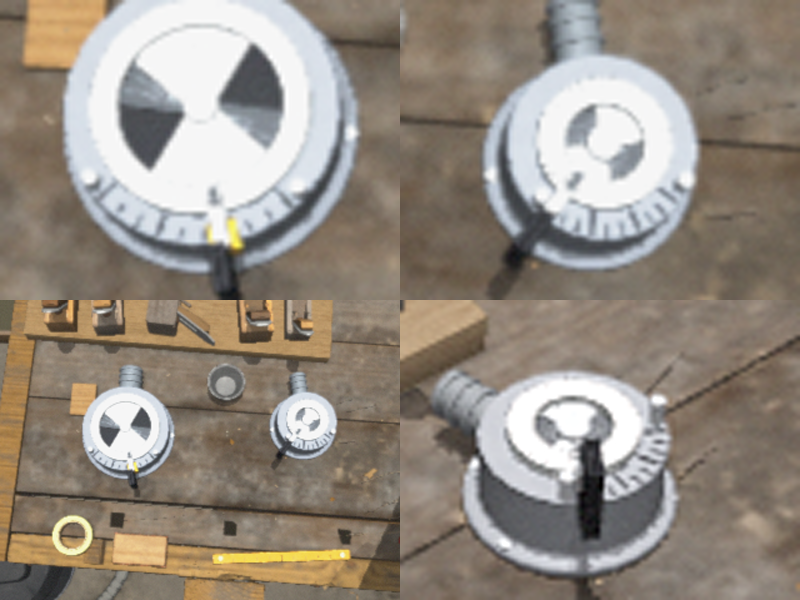

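The picture shows the small lever against its left pin at crop (540,195). The large lever is over the clip at crop (222,232), and the cup, block and tape are unmoved. I'll hand in.

```bash
python3 -c "
from cell import job
print(job.hand_in())"
```

```text
the job is handed in; nothing more can be done
None
```

I handed the job in at 15.5 s: the large lever stands over its clip, about 1–2 mm off by my image measurement (5 mm allowed), the small damper is shut on its stop, and the cup, sanding block, tape and clip look unmoved; no verdict came back.

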